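# Load the check scale to the green band

## Task

Put the brass ring weights from the rubber mat onto the spindle of the sprung scale, one at a time, letting the pan come to rest after each, until the red pointer stands inside the green band; leave the weights that are not needed lying on the mat. Every weight used must be slid down over the spindle and lie flat; be gentle: do not drop weights onto the pan, push hard on the scale or force the pan down to its stop, and leave everything else where it is.

Things in the scene. Friction and masses are not known exactly. Their poses are not given: they have to be found in the camera images.
- weightA_c (a point): brass ring weight, 50 mm outside diameter, 15 mm high, plain central hole of 12 mm diameter, about 215 g (hidden, within 10 percent); this point is its centre, half-way up (7.5 mm above its underside), its z axis the hole's axis. Lies flat on the mat at the start
- weightB_c (a point): brass ring weight, 50 mm outside diameter, 15 mm high, plain central hole of 12 mm diameter, about 215 g (hidden, within 10 percent); this point is its centre, half-way up (7.5 mm above its underside), its z axis the hole's axis. Lies flat on the mat at the start
- weightC_c (a point): brass ring weight, 50 mm outside diameter, 15 mm high, plain central hole of 12 mm diameter, about 215 g (hidden, within 10 percent); this point is its centre, half-way up (7.5 mm above its underside), its z axis the hole's axis. Lies flat on the mat at the start
- weightD_c (a point): brass ring weight, 50 mm outside diameter, 15 mm high, plain central hole of 12 mm diameter, about 215 g (hidden, within 10 percent); this point is its centre, half-way up (7.5 mm above its underside), its z axis the hole's axis. Lies flat on the mat at the start
- pan (a joint): how far the pan has sunk, m: 0 when empty, growing downward. Vertical slide, spring 220 N/m, damper 8 N s/m: each weight sinks it 8.6 to 10.6 mm, settling in about 0.5 s; at most three fit on the spindle. Rigid stop at 0.055; past 0.050 counts as forced to the stop. Pan: aluminium disc, 84 mm diameter, 4 mm thick, top 110 mm above the table when empty
- pan_mid (a point): middle of the pan's top face; moves with the pan. The dark steel spindle, an upright rod of 10 mm diameter, stands 52 mm above this face. It is clamped by hand, up to 3.5 mm off the middle along the scale's x and y, differing by trial, so the ring (1 mm clearance) must be felt over it: slide it about on the spindle's top under 1 to 2 N; the pan springs back as it slips over
- pointer (a point): tip of the red pointer, a thin bar 3 mm high fixed to the pan; it moves up and down with the pan. It lies 78 mm to the scale's +y side of the pan's middle, 2 mm below the pan's top
- band (a point): centre of the green band, a green clip 34 mm wide and 14 mm high on the grey graduated board beside the pointer; the pointer is inside when its tip is within 7 mm of this point's height. It is fixed through a trial, and its height differs from trial to trial: two or three weights are needed
- scale: the scale: white base 170 x 220 x 45 mm; origin on the table under the pan's middle, z up. The graduated board, 50 mm wide, centred 98 mm to the scale's +y side of the pan's middle, reaches 130 mm above the table. Fixed
- mat: dark rubber mat, 240 x 240 x 3 mm, fixed; origin at the centre of its underside, x and y along its sides. The weights start near its four corners, 65 mm from the middle along x and y
- knob_weight: bystander: small steel knob weight, 24 mm diameter, 38 mm high, at the middle of the mat; leave it; origin at the middle of its underside
- corn_jar: bystander: amber jar with white cap, 56 mm diameter, 100 mm high; origin under its middle
- wheat_jar: bystander: red-brown jar with white cap, 56 mm diameter, 100 mm high; origin under its middle
- sample_dish: bystander: shallow aluminium dish, 90 mm diameter, 14 mm high; origin under its middle
- beaker: bystander: glass beaker, 60 mm diameter, 80 mm high; origin under its middle
- brush: bystander: blue-handled brush lying on the table
- spatula: bystander: black-handled spatula lying on the table
Mind the look-alikes: they are no part of the job. Leave any pink look-alike of the part that bears weightD_c alone.

How it is judged:
On the way, in this order (a step that is already met when the one before it is completed fails the run):
1. one weight is on the spindle, released, the pan at rest under it alone (value of joint pan between 0.0075 and 0.0125 m and velocity of joint pan between -0.01 and 0.01 m/s and contact force between the fingers and anything else below 0.1 N and ((horizontal distance between weightA_c and pan_mid below 0.0085 m and angle between weightA_c's own z axis and vertical below 0.12 rad and z of weightA_c in the frame of pan_mid between 0.003 and 0.042 m) or (horizontal distance between weightB_c and pan_mid below 0.0085 m and angle between weightB_c's own z axis and vertical below 0.12 rad and z of weightB_c in the frame of pan_mid between 0.003 and 0.042 m) or (horizontal distance between weightC_c and pan_mid below 0.0085 m and angle between weightC_c's own z axis and vertical below 0.12 rad and z of weightC_c in the frame of pan_mid between 0.003 and 0.042 m) or (horizontal distance between weightD_c and pan_mid below 0.0085 m and angle between weightD_c's own z axis and vertical below 0.12 rad and z of weightD_c in the frame of pan_mid between 0.003 and 0.042 m))), for 0.2 s.
2. a second weight is on the spindle, released, the pan at rest under the two (value of joint pan between 0.0162 and 0.0225 m and velocity of joint pan between -0.01 and 0.01 m/s and contact force between the fingers and anything else below 0.1 N), for 0.2 s.
At the end, for the whole second after the job is handed in: Pan at rest (under 10 mm/s), pointer tip within 7 mm of the height of the green band's centre; each weight is threaded on the spindle (centre within 8.5 mm of the pan's middle and 3 to 42 mm above its top, tilt under 0.12 rad) or lies on the mat (centre within its edges, below 20 mm) (z of pointer in the frame of band between -0.007 and 0.007 m and velocity of joint pan between -0.01 and 0.01 m/s and ((horizontal distance between weightA_c and pan_mid below 0.0085 m and angle between weightA_c's own z axis and vertical below 0.12 rad and z of weightA_c in the frame of pan_mid between 0.003 and 0.042 m) or (x of weightA_c in the frame of mat between -0.12 and 0.12 m and y of weightA_c in the frame of mat between -0.12 and 0.12 m and height (world z) of weightA_c below 0.02 m)) and ((horizontal distance between weightB_c and pan_mid below 0.0085 m and angle between weightB_c's own z axis and vertical below 0.12 rad and z of weightB_c in the frame of pan_mid between 0.003 and 0.042 m) or (x of weightB_c in the frame of mat between -0.12 and 0.12 m and y of weightB_c in the frame of mat between -0.12 and 0.12 m and height (world z) of weightB_c below 0.02 m)) and ((horizontal distance between weightC_c and pan_mid below 0.0085 m and angle between weightC_c's own z axis and vertical below 0.12 rad and z of weightC_c in the frame of pan_mid between 0.003 and 0.042 m) or (x of weightC_c in the frame of mat between -0.12 and 0.12 m and y of weightC_c in the frame of mat between -0.12 and 0.12 m and height (world z) of weightC_c below 0.02 m)) and ((horizontal distance between weightD_c and pan_mid below 0.0085 m and angle between weightD_c's own z axis and vertical below 0.12 rad and z of weightD_c in the frame of pan_mid between 0.003 and 0.042 m) or (x of weightD_c in the frame of mat between -0.12 and 0.12 m and y of weightD_c in the frame of mat between -0.12 and 0.12 m and height (world z) of weightD_c below 0.02 m))); the robot touches nothing.
It fails at once if the pan is forced down to its stop (sunk more than 50 mm) (value of joint pan above 0.05 m).
It fails at once if a weight is dropped on the pan or the pan struck (it sinks faster than 0.3 m/s) (velocity of joint pan above 0.3 m/s).
It fails at once if the scale, pan or spindle is pushed with more than 18 N (contact force between scale and anything else above 18 N).
It fails at once if a bystander is moved by more than 30 mm (distance of any of knob_weight, corn_jar, wheat_jar, sample_dish, beaker, brush, spatula from where it was at the start of the episode above 0.03 m).
It also fails if it takes over 72 s, if anything falls off the work surface, if the arm or the gripper's body presses on something with over 40 N, if the wrist force passes 120 N, or if a joint passes its speed limit or range.

## Robot

A 6-joint arm with a two-finger parallel gripper is mounted at the origin on the work surface. World frame = base frame: x ahead of the robot, y to its left, z up, the work surface at z = 0. Lengths are in m, angles in rad, forces in N, time in s.
With the tool pointing down it reaches from about 0.35 to 0.975 m from the base axis. Payload 4.9 kg.
Tool frame: the origin (TCP) lies on the centre line of the jaws, within the pads' length; the fingertips stand manip.tcp_to_tips ahead of it and the grasp point (between the pads) is the TCP (manip.tcp_to_tips is the distance from the TCP to the fingertips, in m); y points along the fingers, z is the direction in which the jaws open and shut, and the axes are right-handed (so a half turn about y gives the same grasp; the last joint's range is limited). The gripper opens to 85 mm and grips with 20 to 120 N. Pads are 22 mm wide; open, the fingers measure 114 mm over their backs; the gripper's body (76 mm by 85 mm) begins 54 mm behind the grasp point. The pads swing forward as they close: fully open they stand 13 mm farther back than shut.
Start: joints at [-1.31, 0.053, 1.613, -0, 1.476, -0.119], TCP at [0.232, -0.58, 0.25] pointing down, gripper open.
Joint ranges: [-3.01, 3.01], [-1.01, 2.22], [0.06, 2.58], [-1.02, 4.17], [0.09, 2.62], [-3.14, 3.14]. Speed limits (rad/s): [2.57, 2.57, 3.14, 3.14, 3.14, 3.14].

## Interface

Orientations are given as a unit quaternion [w, x, y, z].
In Python, from plant import manip gives the robot as it stands.
- The arm moves only by the tool apply_moves, never from a script. Its argument "moves" is a list of rows, each a list of 7 numbers: the gripper's target within -1 to 1 (shut at 1, half-way at 0, fully open at -1), then the shift along the tool's x, y, z in mm, then the turn, a rotation vector about the tool's x, y, z in degrees. A call has 1 to 20 rows; each row shifts and turns the commanded pose from where the row before left it, along the tool's axes as they then stand; what a row does not reach is not made up. A row lasts 1/10 s, in which the tool goes at most 50 mm and 8.59 degrees, less where a joint would pass 70% of its speed; a pose out of reach is approached as far as the arm can. A call with a gripper value outside its range is refused whole. The fingers move at their own pace and stop on an object; the grip force is fixed at half the most. Time passes only in rows, so rows that do not move let the fingers close. It gives the time, the measured TCP pose, the force and the opening at its end, in the units of the state.
- manip.state(): the state, without advancing time (a new reading comes with each control period).
- manip.grab_frame(name): name is "side" or "top"; returns the picture (420x560x3 uint8, blue, green, red); there is no depth.
- manip.calibration(name): a dict with "mtx" (3x3 intrinsics, pixels), "distortion" ([k1, k2, p1, p2, k3] as OpenCV has them; the pictures are not rectified), "T" (4x4, takes a point from camera to world coordinates). Camera axes: x right, y down, z forward; pixel columns grow to the right and rows downward; lengths in m; the calibration is good to about 2 mm. A picture is of the moment at which its call begins. calibration takes no time and is no camera call.
- manip.job_done(): hands the job in, once; it reports no verdict.
The state is a dict: "time": time; "joint_pos": joint angles; "joint_vel": joint speeds; "joint_efforts": joint torques, N m; "tool_pos": TCP position; "tool_rot": TCP orientation; "contact_force": force on the tool from outside, world axes, zero at the start; "ft_torque": the same for the moment, N m; "gripper_width": opening from 0.0 (shut) to 1.0 (fully open).
Only numpy, scipy, OpenCV 4.12 (cv2) and the standard library are available. Lean on these libraries where they do the work, as an engineer would, in place of code of your own. Each camera call takes 0.05 s, during which the arm holds its last target. There are 200 camera calls.

## Working session

There is one attempt and no reset: what is moved stays moved. The work goes in short steps, Python scripts to look and compute and a tool call to move; the robot and the scene stay as the last step left them, time stands still between calls to the robot, and variables do not carry over. Pictures are saved under pics/ and viewed, about 8 in all and at most 12, crops included, and the job is handed in when it is done.

Besides the shell and the picture viewer there is one more tool, called after ">>>" in YAML: its name, and indented under it one key for each argument. apply_moves: Moves the arm, as the interface text tells. Its arguments: {"type":"object","properties":{"moves":{"type":"array","items":{"type":"array","items":{"type":"number"}}}},"required":["moves"]}

```bash
mkdir -p pics
cat > h.py <<'E'
import numpy as np, cv2
from plant import manip
def cal(n):
    c=manip.calibration(n); return np.array(c["mtx"],float),np.array(c["distortion"],float),np.array(c["T"],float)
def ray(n,uv):
    K,d,T=cal(n); p=cv2.undistortPoints(np.array([[uv]],float),K,d)[0,0]
    return T[:3,3],T[:3,:3]@np.array([p[0],p[1],1.])
def onz(n,uv,z):
    o,r=ray(n,uv); return o+r*(z-o[2])/r[2]
def proj(n,P):
    K,d,T=cal(n); Ti=np.linalg.inv(T)
    return cv2.projectPoints(np.array([P],float).reshape(-1,3),cv2.Rodrigues(Ti[:3,:3])[0],Ti[:3,3],K,d)[0].reshape(-1,2)
E
python3 - <<'E'
from h import *
a=manip.grab_frame("top");b=manip.grab_frame("side")
cv2.imwrite("pics/top0.png",a);cv2.imwrite("pics/side0.png",b)
print(manip.state(),manip.tcp_to_tips)
for n in("top","side"):print(cal(n)[2].round(3).tolist())
E
```

```text
{'time': 0.1, 'joint_pos': array([-1.30996963e+00,  5.32936816e-02,  1.61419232e+00, -2.74159666e-07,
        1.47598032e+00, -1.19007990e-01]), 'joint_vel': array([-0.00169108,  0.00034537, -0.00365905,  0.00012378, -0.00038497,
       -0.00214936]), 'joint_efforts': array([ 2.61885743e-04, -3.94906497e+01, -3.71363068e+01, -1.18144939e-06,
        3.96454110e-03, -4.11947980e-06]), 'tool_pos': array([ 0.2315853 , -0.57993196,  0.24916287]), 'tool_rot': array([ 0.13343893, -0.13353299,  0.69505335, -0.69373181]), 'contact_force': array([-0.02837187,  0.08554523,  0.42487917]), 'ft_torque': array([ 0.00249894, -0.0315767 , -0.03935209]), 'gripper_width': 0.9988822905624037} 0.019
[[0.009, -0.993, 0.117, 0.443], [-1.0, -0.009, 0.007, -0.019], [-0.006, -0.117, -0.993, 1.094], [0.0, 0.0, 0.0, 1.0]]
[[0.823, -0.418, 0.384, 0.175], [-0.568, -0.609, 0.554, -0.6], [0.003, -0.674, -0.739, 0.83], [0.0, 0.0, 0.0, 1.0]]
```

View pics/top0.png

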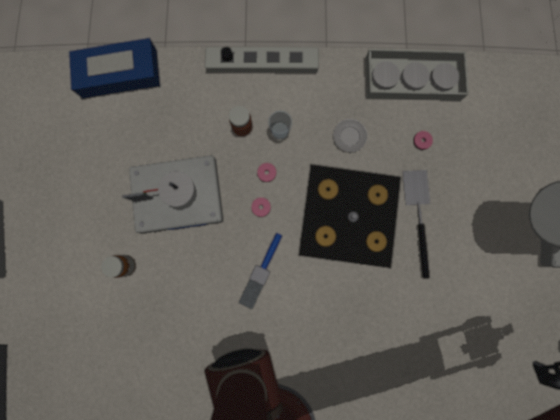

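View pics/side0.png

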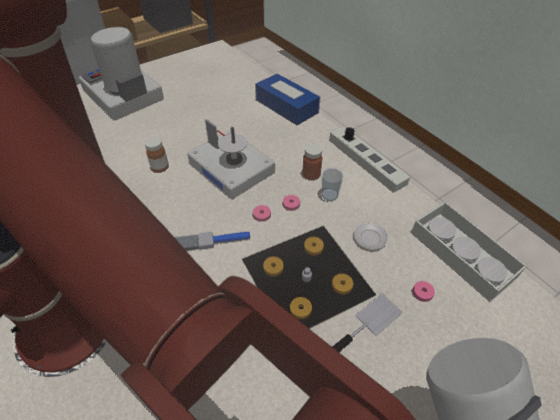

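The top view shows brass rings at (328,189), (378,195), (326,236) and (376,241), all on the dark mat. The look-alikes are pink rings at (267,172), (261,207) and (423,140). The scale is at about (178,193) and the knob at (353,217). I choose the brass ones. Next I'll measure and check with a close crop.

Run:
```python
from h import *
a=cv2.imread("pics/top0.png");b=cv2.imread("pics/side0.png")
for n,im in(("top",a),("side",b)):
    h=cv2.cvtColor(im,cv2.COLOR_BGR2HSV)
    m=cv2.inRange(h,(15,110,60),(30,255,255))
    N,_,st,ce=cv2.connectedComponentsWithStats(m)
    for i in range(1,N):
        if 120<st[i,4]<900: print(n,ce[i].round(1),st[i,2:].tolist(),onz(n,ce[i],.018).round(4))
    # green & red near scale
    for nm,lo,hi in(("green",(40,60,30),(85,255,255)),("red",(0,120,80),(8,255,255)),("red2",(172,120,80),(180,255,255))):
        N,_,st,ce=cv2.connectedComponentsWithStats(cv2.inRange(h,lo,hi))
        for i in range(1,N):
            if 4<st[i,4]<300 : print(n,nm,ce[i].round(1),st[i].tolist())
# base from top
g=cv2.cvtColor(a,cv2.COLOR_BGR2GRAY)
for uv in((132,168),(213,156),(221,221),(137,231)): print("basecorner",onz("top",uv,.045).round(4))
for uv in((310,165),(400,177),(391,267),(300,256)): print("mat",onz("top",uv,.003).round(4))
t=cv2.resize(a[150:240,120:230],None,fx=5,fy=5,interpolation=cv2.INTER_CUBIC)[:,:550]
s=cv2.resize(b[110:200,180:285],None,fx=5,fy=5,interpolation=cv2.INTER_CUBIC)
c=cv2.resize(a[160:275,290:410],None,fx=3,fy=3)
cv2.imwrite("pics/c1.png",cv2.convertScaleAbs(cv2.resize(np.hstack([t,s]),None,fx=.74,fy=.74),alpha=1.7))
cv2.imwrite("pics/c2.png",cv2.convertScaleAbs(c,alpha=1.7))
```

```text
top [327.7 188.7] [20, 20, 307] [ 0.6027 -0.1421  0.018 ]
top [377.5 194.3] [20, 20, 304] [ 0.5894 -0.2691  0.018 ]
top [325.3 235.7] [20, 20, 319] [ 0.4835 -0.1357  0.018 ]
top [376.3 241.1] [20, 20, 312] [ 0.4707 -0.2641  0.018 ]
side [313.5 245.2] [20, 19, 288] [ 0.6006 -0.1469  0.018 ]
side [272.9 265.6] [21, 20, 310] [ 0.4814 -0.1401  0.018 ]
side [342.1 283.2] [22, 21, 355] [ 0.587  -0.2734  0.018 ]
side [300.4 307.4] [23, 22, 392] [ 0.4689 -0.2682  0.018 ]
side red [95.2 74.9] [93, 74, 5, 3, 8]
side red [ 73.1 147.1] [72, 144, 3, 6, 9]
side red [316.1 161. ] [310, 158, 11, 7, 28]
side red [104.2 192.4] [102, 191, 5, 4, 10]
side red [113.2 194.8] [111, 193, 5, 5, 6]
side red [104.6 196.2] [103, 195, 4, 3, 5]
side red [111.8 202.2] [108, 195, 10, 13, 28]
side red [121.6 206.2] [119, 205, 6, 3, 8]
side red [123.1 214. ] [122, 212, 4, 5, 7]
side red [ 32.2 232.2] [30, 231, 5, 3, 6]
side red [145.1 234.4] [143, 232, 4, 6, 8]
side red [148.9 238.3] [146, 236, 6, 5, 9]
side red [156.8 247.5] [152, 245, 10, 7, 24]
side red [239.8 289.4] [235, 285, 12, 9, 27]
side red [251.5 286.5] [25
[... 529 characters left out ...]
, 5]
side red [139.8 375. ] [139, 374, 3, 3, 5]
side red [136.1 379.1] [135, 378, 3, 3, 7]
side red [137.2 385.3] [134, 382, 8, 7, 24]
side red [165.2 390.2] [164, 389, 3, 3, 6]
side red [169.  398.7] [165, 391, 10, 15, 44]
side red [150.4 396.1] [149, 395, 4, 3, 9]
side red [173.3 403.1] [172, 401, 4, 5, 7]
side red [181.5 413.7] [173, 405, 21, 15, 81]
side red [167.9 412.5] [161, 407, 13, 13, 43]
side red [161.  410.6] [160, 408, 3, 5, 7]
basecorner [0.6476 0.3529 0.045 ]
basecorner [0.6791 0.1477 0.045 ]
basecorner [0.5162 0.1234 0.045 ]
basecorner [0.4891 0.3323 0.045 ]
mat [ 0.6666 -0.0983  0.003 ]
mat [ 0.6375 -0.3328  0.003 ]
mat [ 0.4058 -0.3045  0.003 ]
mat [ 0.4323 -0.0731  0.003 ]
```

View pics/c1.png

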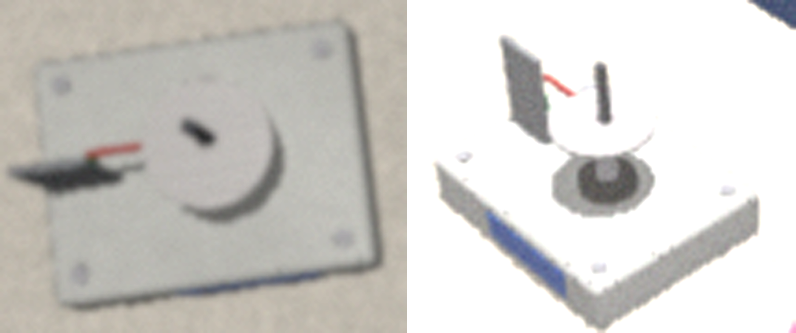

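View pics/c2.png

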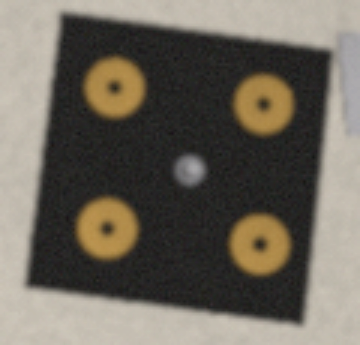

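The top crop shows the spindle tip at about (170.5,183.5) and its foot at (177.6,187.6). The side crop shows the tip at about (232,127), and the red pointer behind the board, which has a sliver of green at its edge near (217,137). The mat crop confirms four plain brass rings. Next I'll triangulate the spindle and look for the green.

```bash
cat >> h.py <<'E'
def tri(u1,u2):
    o,r=ray("top",u1);p,s=ray("side",u2)
    A=np.stack([r,-s],1);x=np.linalg.lstsq(A,p-o,rcond=None)[0]
    a,b=o+r*x[0],p+s*x[1]; return ((a+b)/2).round(4),((a-b)*1e3).round(1)
E
python3 - <<'E'
from h import *
from scipy.spatial.transform import Rotation as R
st=manip.state();q=st['tool_rot'];print(R.from_quat(np.r_[q[1:],q[0]]).as_matrix().round(3).tolist())
a=cv2.imread("pics/top0.png");b=cv2.imread("pics/side0.png")
def line(im,x0,x1,y0,y1,th):
    g=cv2.cvtColor(im,cv2.COLOR_BGR2GRAY)[y0:y1,x0:x1]
    ys,xs=np.nonzero(g<th);P=np.stack([xs+x0,ys+y0],1);m=P.mean(0);w=np.linalg.svd(P-m)[2][0];t=(P-m)@w
    print(len(P),m,"ends",(m+w*t.min()).round(1),(m+w*t.max()).round(1))
line(a,165,186,178,196,75);line(b,227,240,122,146,110)
print("tip",tri((170.5,183.7),(232.2,127.5)),"foot",tri((177.3,187.6),(232.9,142.3)))
for n,u in(("top",(170.5,183.7)),("side",(232.2,127.5))):print(onz(n,u,.162),)
for n,u in(("top",(177.3,187.6)),("side",(232.9,142.3))):print(onz(n,u,.110))
# green excess
for n,im,(x0,x1,y0,y1) in(("top",a,(118,165,175,205)),("side",b,(200,240,115,160))):
    c=im[y0:y1,x0:x1].astype(int);g=c[...,1]-np.maximum(c[...,0],c[...,2])
    ys,xs=np.nonzero(g>6);print(n,[(x+x0,y+y0,g[y,x]) for y,x in zip(ys,xs)])
    r=c[...,2]-c[...,1];ys,xs=np.nonzero(r>35);print("red",[(x+x0,y+y0) for y,x in zip(ys,xs)])
# base bolts/corners from side
B=cv2.resize(b[115:160,200:245],None,fx=12,fy=12,interpolation=cv2.INTER_NEAREST)
cv2.imwrite("pics/c3.png",cv2.convertScaleAbs(B,alpha=1.3))
E
```

```text
[[-0.929, -0.0, 0.371], [-0.371, 0.002, -0.929], [-0.0, -1.0, -0.002]]
34 [173.35294118 185.52941176] ends [169.5 183.2] [177.1 187.8]
54 [232.44444444 134.96296296] ends [231.8 126.9] [233.1 143. ]
tip (array([0.5908, 0.2222, 0.1604]), array([-1.7,  0.8, -0.1])) foot (array([0.5882, 0.2188, 0.1121]), array([ 0.5, -0.2,  0. ]))
[0.58968992 0.22222082 0.162     ]
[0.59065117 0.2198852  0.162     ]
[0.58875558 0.21919191 0.11      ]
[0.58912424 0.2213009  0.11      ]
top []
red []
side [(np.int64(217), np.int64(135), np.int64(10)), (np.int64(217), np.int64(136), np.int64(12)), (np.int64(217), np.int64(137), np.int64(8)), (np.int64(218), np.int64(139), np.int64(10))]
red [(np.int64(217), np.int64(130)), (np.int64(218), np.int64(130)), (np.int64(217), np.int64(131)), (np.int64(218), np.int64(131)), (np.int64(219), np.int64(131)), (np.int64(219), np.int64(132)), (np.int64(220), np.int64(132)), (np.int64(221), np.int64(132)), (np.int64(221), np.int64(133)), (np.int64(222), np.int64(133)), (np.int64(222), np.int64(134)), (np.int64(223), np.int64(134)), (np.int64(223), np.int64(135)), (np.int64(224), np.int64(135))]
```

View pics/c3.png

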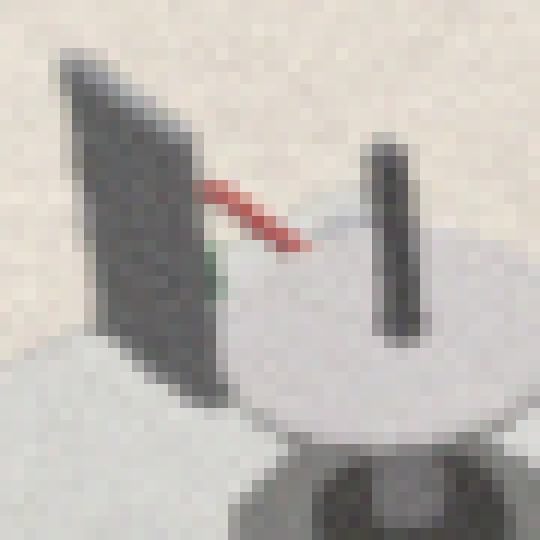

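Run:
```python
from h import *
P=onz("side",(216.2,126.3),.130);print(P)
for z in(.13,.11,.1,.095,.09,.085,.08,.075,.07,.06,.05):print(z,proj("side",[P[0],P[1],z]).round(1))
# fallback: mid of edge+10mm beyond board face
y=np.radians(8);S=np.array([.588,.2205])
def w(x,yy,z):return [S[0]+x*np.cos(y)-yy*np.sin(y),S[1]+x*np.sin(y)+yy*np.cos(y),z]
for x in(0,.004,.008,.012):print(x,[proj("side",w(x,.076,z)).round(1).tolist() for z in(.13,.1,.09,.08,.07)])
print("ptr",proj("side",w(0,.07,.108)),proj("side",w(0,.045,.108)),proj("top",w(0,.07,.108)),proj("top",w(0,.042,.108)))
```

```text
[0.57516628 0.29094466 0.13      ]
0.13 [[216.2 126.3]]
0.11 [[216.9 131.9]]
0.1 [[217.3 134.6]]
0.095 [[217.4 135.9]]
0.09 [[217.6 137.3]]
0.085 [[217.8 138.6]]
0.08 [[218.  139.9]]
0.075 [[218.1 141.3]]
0.07 [[218.3 142.6]]
0.06 [[218.6 145.2]]
0.05 [[219.  147.8]]
0 [[[216.1, 125.2]], [[217.2, 133.5]], [[217.5, 136.2]], [[217.9, 138.9]], [[218.2, 141.5]]]
0.004 [[[217.2, 124.7]], [[218.2, 132.9]], [[218.6, 135.6]], [[218.9, 138.3]], [[219.3, 140.9]]]
0.008 [[[218.3, 124.1]], [[219.3, 132.4]], [[219.6, 135.1]], [[220.0, 137.7]], [[220.3, 140.4]]]
0.012 [[[219.4, 123.6]], [[220.4, 131.8]], [[220.7, 134.5]], [[221.0, 137.2]], [[221.4, 139.8]]]
ptr [[218.09050214 132.22812106]] [[223.21899138 136.0419981 ]] [[147.67267435 191.94183463]] [[159.34344309 190.38329431]]
```

Plan: go above the ring at world (0.4825,-0.138) and centre it by squeezing it along two jaw directions.

>>> apply_moves:
  moves:
    - [-1,-33,0,-26.5,0,0,0]
    - [-1,-33,0,-26.5,0,0,0]
    - [-1,-33,0,-26.5,0,0,0]
    - [-1,-33,0,-26.5,0,0,0]
    - [-1,-33,0,-26.5,0,0,0]
    - [-1,-33,0,-26.5,0,0,0]
    - [-1,-33,10,-26.5,0,0,0]
    - [-1,-33,20,-26.5,0,0,0]
    - [-1,-33,30,-26.5,0,0,0]
    - [-1,-33,30,-26.5,0,0,0]
    - [-1,-33,30,-26.5,0,0,0]
    - [-1,-34,20,-26,0,0,0]
    - [-0.7,0,20,0,0,0,0]
    - [-0.7,0,0,0,0,0,0]
    - [-0.7,0,0,0,0,0,0]

```text
time: 1.6
tool_pos: [0.48, -0.1424, 0.0933]
tool_rot: [0.133, -0.134, 0.695, -0.694]
contact_force: [0.4, 0.1, 0.1]
gripper_width: 0.847
```

>>> apply_moves:
  moves:
    - [-0.7,-2,20,-2,0,0,0]
    - [-0.7,0,20,0,0,0,0]
    - [-0.7,0,20,0,0,0,0]
    - [-0.7,0,7,0,0,0,0]
    - [-0.7,0,0,0,0,0,0]
    - [0.2,0,0,0,0,0,0]
    - [0.2,0,0,0,0,0,0]
    - [0.2,0,0,0,0,0,0]
    - [0.2,0,0,0,0,0,0]
    - [0.2,0,0,0,0,0,0]

```text
time: 2.6
tool_pos: [0.4828, -0.1403, 0.0289]
tool_rot: [-0.134, 0.133, -0.694, 0.695]
contact_force: [-2.2, 0.7, 6.2]
gripper_width: 0.547
```

Run:
```python
from h import *
b=manip.grab_frame("side");cv2.imwrite("pics/s2.png",cv2.convertScaleAbs(cv2.resize(b[180:330,220:400],None,fx=4,fy=4,interpolation=cv2.INTER_CUBIC),alpha=1.6))
print({k:manip.state()[k] for k in("tool_pos","contact_force","gripper_width")})
```

```text
{'tool_pos': array([ 0.48276407, -0.14033008,  0.02894734]), 'contact_force': array([-2.71823358,  1.77323428,  6.0435752 ]), 'gripper_width': 0.5447366474260059}
```

View pics/s2.png

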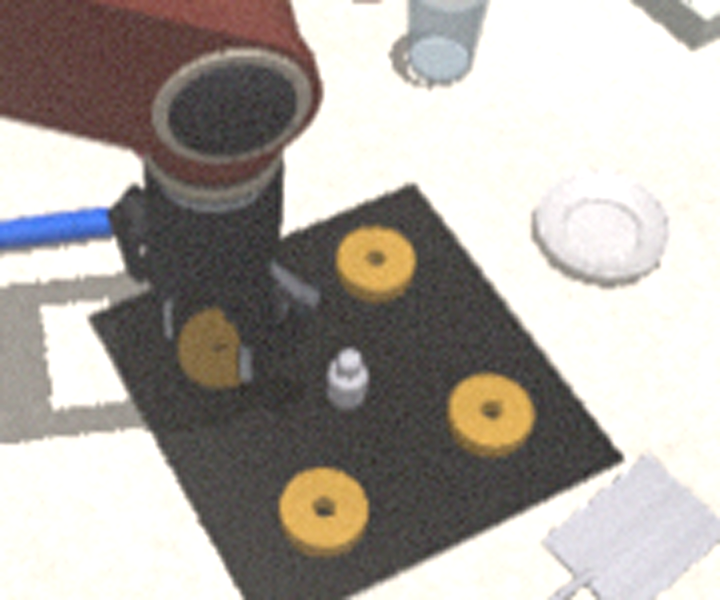

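The ring is between the pads. The 6 N upward force suggests the tips are on the mat, so I'll open, rise 5 mm, turn the tool, and squeeze again.

>>> apply_moves:
  moves:
    - [-0.7,0,-3,0,0,0,0]
    - [-0.7,0,-2,0,0,0,0]
    - [-0.7,0,0,0,0,0,0]
    - [-0.7,0,0,0,0,0,0]
    - [-0.7,0,0,0,0,-8.5,0]
    - [-0.7,0,0,0,0,-8.5,0]
    - [-0.7,0,0,0,0,-8.5,0]
    - [-0.7,0,0,0,0,-8.5,0]
    - [-0.7,0,0,0,0,-8.5,0]
    - [-0.7,0,0,0,0,-8.5,0]
    - [-0.7,0,0,0,0,-8.5,0]
    - [-0.7,0,0,0,0,-8.5,0]
    - [-0.7,0,0,0,0,0,0]

```text
time: 3.95
tool_pos: [0.4814, -0.1397, 0.0314]
tool_rot: [0.499, -0.499, 0.501, -0.501]
contact_force: [-0.1, 0.1, -0.6]
gripper_width: 0.852
```

>>> apply_moves:
  moves:
    - [0.2,0,0,0,0,0,0]
    - [0.2,0,0,0,0,0,0]
    - [0.2,0,0,0,0,0,0]
    - [0.2,0,0,0,0,0,0]
    - [0.2,0,0,0,0,0,0]

```text
time: 4.45
tool_pos: [0.4822, -0.14, 0.0325]
tool_rot: [-0.499, 0.498, -0.501, 0.502]
contact_force: [-0.2, 0.8, 5.8]
gripper_width: 0.531
```

>>> apply_moves:
  moves:
    - [0.2,0,-5,0,0,0,0]
    - [0.2,0,-15,0,0,0,0]
    - [0.2,0,-40,0,0,0,0]
    - [0.2,0,-40,0,0,0,0]
    - [0.2,0,-40,0,0,0,0]
    - [0.2,0,-30,0,0,0,0]
    - [0.2,0,0,0,0,0,0]
    - [0.2,0,0,0,0,0,0]

```text
time: 5.25
tool_pos: [0.4812, -0.1397, 0.2011]
tool_rot: [0.499, -0.499, 0.501, -0.501]
contact_force: [-0.3, -0.1, -3.3]
gripper_width: 0.529
```

Run:
```python
from h import *
b=manip.grab_frame("side");a=manip.grab_frame("top");T=manip.state()["tool_pos"]
print({k:manip.state()[k] for k in("tool_pos","contact_force","gripper_width")})
out=[]
for n,im in(("side",b),("top",a)):
    u,v=proj(n,T)[0].astype(int);print(n,u,v)
    out.append(cv2.resize(im[max(v-50,0):v+50,u-50:u+50],(400,400),interpolation=cv2.INTER_CUBIC))
cv2.imwrite("pics/s3.png",cv2.convertScaleAbs(np.hstack(out),alpha=1.6))
```

```text
{'tool_pos': array([ 0.48015762, -0.13918907,  0.19878319]), 'contact_force': array([-0.39730734,  0.16315924, -1.89132223]), 'gripper_width': 0.52980564031953}
side 271 216
top 336 234
```

View pics/s3.png

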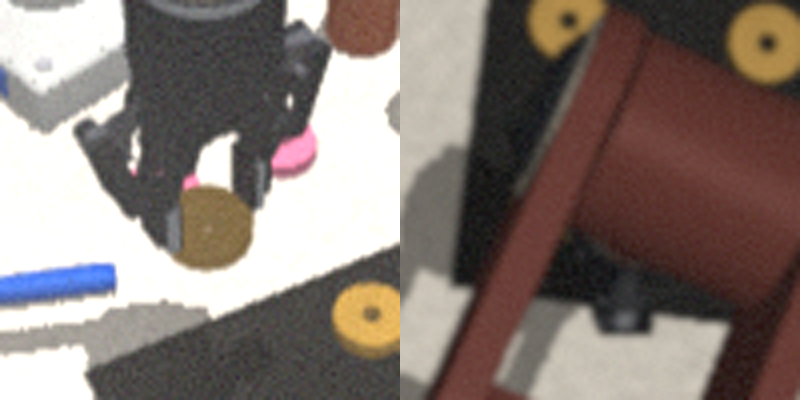

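Run:
```python
from h import *
b=manip.grab_frame("side");T=manip.state()["tool_pos"];print(T, manip.state()["contact_force"])
h=cv2.cvtColor(b,cv2.COLOR_BGR2HSV)
m=cv2.inRange(h,(12,90,30),(32,255,255));m[:, :250]=0;m[:,300:]=0;m[:205]=0;m[238:]=0
N,_,st,ce=cv2.connectedComponentsWithStats(m)
i=1+st[1:,4].argmax();print(st[i],ce[i])
# expected silhouettes centre of a flat ring
import itertools
t=np.linspace(0,2*np.pi,60)
for dz in(.012,.016,.020,.022):
    c=T-[0,0,dz]
    P=[[c[0]+.025*np.cos(x),c[1]+.025*np.sin(x),c[2]+z] for x in t for z in(-.0075,.0075)]
    q=proj("side",P);print(dz,q.min(0).round(1),q.max(0).round(1))
v=h[200:240,258:290];print(b[216,265:282].tolist())
```

```text
[ 0.48011996 -0.13917127  0.19861557] [-0.01774738  0.41719694 -2.30382045]
[265 214  18  20 295] [273.33559322 223.21016949]
0.012 [259.7 209. ] [283.6 231.7]
0.016 [259.7 210.3] [283.5 232.9]
0.02 [259.8 211.5] [283.5 234.1]
0.022 [259.8 212.2] [283.5 234.7]
[[46, 57, 63], [44, 67, 82], [44, 71, 87], [48, 70, 87], [51, 75, 88], [47, 69, 83], [48, 69, 84], [46, 71, 86], [47, 70, 86], [48, 73, 86], [46, 70, 85], [43, 70, 86], [45, 68, 83], [47, 74, 86], [48, 71, 85], [40, 58, 70], [40, 48, 47]]
```

The ring hangs flat, centred on the TCP and about 22 mm below it. Next I'll carry it to above the spindle.

>>> apply_moves:
  moves:
    - [0.2,-20,-2,6,0,0,0]
    - [0.2,-40,-2,12,0,0,0]
    - [0.2,-40,-2,12,0,0,0]
    - [0.2,-40,-2,12,0,0,0]
    - [0.2,-40,0,12,0,0,0]
    - [0.2,-40,0,12,0,0,0]
    - [0.2,-40,0,12,0,0,0]
    - [0.2,-40,0,12,0,0,0]
    - [0.2,-40,0,12,0,0,0]
    - [0.2,-20,0,7.5,0,0,0]
    - [0.2,0,0,0,0,0,0]
    - [0.2,0,0,0,0,0,0]
    - [0.2,0,0,0,0,0,0]
    - [0.2,0,0,0,0,0,0]

```text
time: 6.8
tool_pos: [0.5922, 0.2186, 0.209]
tool_rot: [0.498, -0.499, 0.502, -0.501]
contact_force: [-0.6, -0.5, -1.7]
gripper_width: 0.529
```

>>> apply_moves:
  moves:
    - [0.2,-2,3,-2.5,0,0,0]
    - [0.2,0,4,0,0,0,0]
    - [0.2,0,3,0,0,0,0]
    - [0.2,0,2,0,0,0,0]
    - [0.2,0,0,0,0,0,0]
    - [0.2,0,0,0,0,0,0]

```text
time: 7.4
tool_pos: [0.5901, 0.2218, 0.1975]
tool_rot: [0.499, -0.499, 0.501, -0.501]
contact_force: [-0.8, 0.8, -3.0]
gripper_width: 0.53
```

>>> apply_moves:
  moves:
    - [0.2,0,2,0,0,0,0]
    - [0.2,0,0,0,0,0,0]

```text
time: 7.6
tool_pos: [0.59, 0.2218, 0.1954]
tool_rot: [0.499, -0.499, 0.501, -0.501]
contact_force: [-0.9, 0.6, -2.7]
gripper_width: 0.53
```

>>> apply_moves:
  moves:
    - [0.2,0,2,0,0,0,0]
    - [0.2,0,0,0,0,0,0]

```text
time: 7.8
tool_pos: [0.5899, 0.2217, 0.1932]
tool_rot: [0.499, -0.499, 0.501, -0.501]
contact_force: [0.1, -0.2, -2.2]
gripper_width: 0.528
```

>>> apply_moves:
  moves:
    - [0.2,0,2,0,0,0,0]
    - [0.2,0,0,0,0,0,0]

```text
time: 8.0
tool_pos: [0.5899, 0.2217, 0.1911]
tool_rot: [0.499, -0.499, 0.501, -0.501]
contact_force: [0.0, -0.2, -2.1]
gripper_width: 0.526
```

>>> apply_moves:
  moves:
    - [0.2,0,3,0,0,0,0]
    - [0.2,0,0,0,0,0,0]

```text
time: 8.2
tool_pos: [0.5898, 0.2217, 0.1879]
tool_rot: [0.499, -0.499, 0.501, -0.501]
contact_force: [-0.9, 0.3, -1.4]
gripper_width: 0.526
```

>>> apply_moves:
  moves:
    - [0.2,0,3,0,0,0,0]
    - [0.2,0,0,0,0,0,0]

```text
time: 8.4
tool_pos: [0.5898, 0.2217, 0.185]
tool_rot: [0.499, -0.499, 0.501, -0.501]
contact_force: [0.5, -0.0, -2.5]
gripper_width: 0.528
```

>>> apply_moves:
  moves:
    - [0.2,0,2,0,0,0,0]
    - [0.2,0,0,0,0,0,0]

```text
time: 8.6
tool_pos: [0.5899, 0.2217, 0.1832]
tool_rot: [0.499, -0.499, 0.501, -0.501]
contact_force: [0.2, 0.3, -2.1]
gripper_width: 0.531
```

>>> apply_moves:
  moves:
    - [0.2,0,3,0,0,0,0]
    - [0.2,0,0,0,0,0,0]

```text
time: 8.8
tool_pos: [0.5898, 0.2217, 0.18]
tool_rot: [0.499, -0.499, 0.501, -0.501]
contact_force: [-0.6, -0.3, -2.4]
gripper_width: 0.53
```

>>> apply_moves:
  moves:
    - [0.2,0,3,0,0,0,0]
    - [0.2,0,0,0,0,0,0]
    - [0.2,0,0,0,0,0,0]

```text
time: 9.1
tool_pos: [0.59, 0.2217, 0.1774]
tool_rot: [0.499, -0.499, 0.501, -0.501]
contact_force: [-0.1, -0.6, -1.9]
gripper_width: 0.527
```

Run:
```python
from h import *
b=manip.grab_frame("side");print(manip.state()["tool_pos"],manip.state()["contact_force"])
cv2.imwrite("pics/s4.png",cv2.convertScaleAbs(cv2.resize(b[95:185,180:290],None,fx=6,fy=6,interpolation=cv2.INTER_CUBIC),alpha=1.5))
```

```text
[0.5900848  0.22175015 0.17755081] [-0.35128515  0.19412444 -2.89734081]
```

View pics/s4.png

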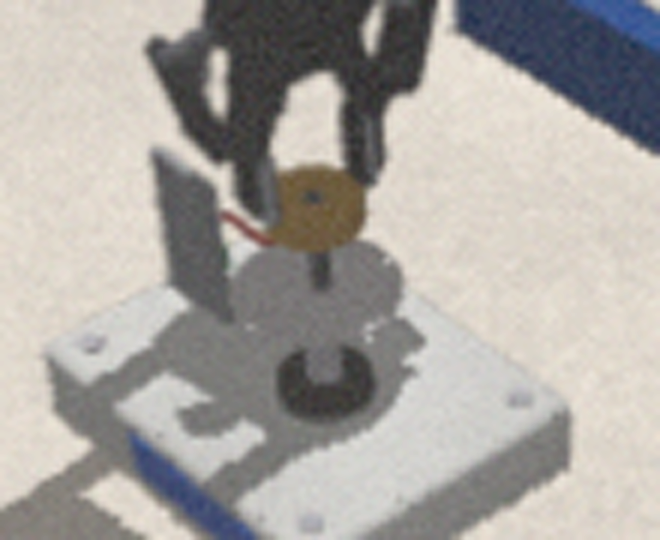

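No contact was felt and the pan has not moved (pointer still at row 130). The ring is about 14 mm down the spindle, whose tip shows in the hole at crop (315,197). Continuing down.

>>> apply_moves:
  moves:
    - [0.2,0,4,0,0,0,0]
    - [0.2,0,4,0,0,0,0]
    - [0.2,0,4,0,0,0,0]
    - [0.2,0,0,0,0,0,0]

```text
time: 9.55
tool_pos: [0.5895, 0.2216, 0.1643]
tool_rot: [0.498, -0.5, 0.501, -0.501]
contact_force: [-0.4, -0.4, -2.4]
gripper_width: 0.527
```

>>> apply_moves:
  moves:
    - [0.2,0,4,0,0,0,0]
    - [0.2,0,4,0,0,0,0]
    - [0.2,0,4,0,0,0,0]
    - [0.2,0,3,0,0,0,0]
    - [0.2,0,0,0,0,0,0]
    - [0.2,0,0,0,0,0,0]

```text
time: 10.15
tool_pos: [0.5901, 0.2217, 0.1505]
tool_rot: [0.499, -0.499, 0.501, -0.501]
contact_force: [-0.0, 0.4, -2.4]
gripper_width: 0.528
```

>>> apply_moves:
  moves:
    - [0.2,0,3,0,0,0,0]
    - [0.2,0,3,0,0,0,0]
    - [0.2,0,0,0,0,0,0]
    - [0.2,0,0,0,0,0,0]

```text
time: 10.55
tool_pos: [0.59, 0.2217, 0.1444]
tool_rot: [0.499, -0.499, 0.501, -0.501]
contact_force: [-0.9, 0.6, -2.5]
gripper_width: 0.531
```

>>> apply_moves:
  moves:
    - [0.2,0,3,0,0,0,0]
    - [0.2,0,2,0,0,0,0]
    - [0.2,0,0,0,0,0,0]
    - [0.2,0,0,0,0,0,0]

```text
time: 10.95
tool_pos: [0.59, 0.2217, 0.1394]
tool_rot: [0.499, -0.499, 0.501, -0.501]
contact_force: [-0.4, 0.3, -2.7]
gripper_width: 0.528
```

>>> apply_moves:
  moves:
    - [0.2,0,3,0,0,0,0]
    - [0.2,0,2,0,0,0,0]
    - [0.2,0,0,0,0,0,0]
    - [0.2,0,0,0,0,0,0]

```text
time: 11.35
tool_pos: [0.5902, 0.2218, 0.1347]
tool_rot: [-0.499, 0.499, -0.501, 0.501]
contact_force: [-0.2, 0.3, -1.6]
gripper_width: 0.525
```

>>> apply_moves:
  moves:
    - [0.2,0,2,0,0,0,0]
    - [0.2,0,2,0,0,0,0]
    - [0.2,0,0,0,0,0,0]
    - [0.2,0,0,0,0,0,0]

```text
time: 11.75
tool_pos: [0.5902, 0.2218, 0.1307]
tool_rot: [-0.499, 0.499, -0.501, 0.501]
contact_force: [0.8, 0.1, -0.5]
gripper_width: 0.526
```

The weight is carried by the pan now, so I'll release and retreat.

>>> apply_moves:
  moves:
    - [-0.6,0,0,0,0,0,0]
    - [-0.6,0,0,0,0,0,0]
    - [-0.6,0,0,0,0,0,0]
    - [-0.7,0,0,0,0,0,0]
    - [-0.7,0,-20,0,0,0,0]
    - [-0.7,0,-30,0,0,0,0]
    - [-0.7,0,-30,0,0,0,0]
    - [-0.7,0,0,0,0,0,0]
    - [-0.7,0,0,0,0,0,0]
    - [-0.7,0,0,0,0,0,0]

```text
time: 12.75
tool_pos: [0.5893, 0.2216, 0.2089]
tool_rot: [0.498, -0.5, 0.502, -0.501]
contact_force: [0.2, 0.0, -0.3]
gripper_width: 0.849
```

Run:
```python
from h import *
b=manip.grab_frame("side");print(manip.state()["tool_pos"],manip.state()["contact_force"],manip.state()["time"])
cv2.imwrite("pics/s5.png",cv2.convertScaleAbs(cv2.resize(b[95:185,180:290],None,fx=6,fy=6,interpolation=cv2.INTER_CUBIC),alpha=1.5))
```

```text
[0.58910528 0.2214912  0.20844157] [ 0.50154618  0.46253257 -0.7666742 ] 12.8
```

View pics/s5.png

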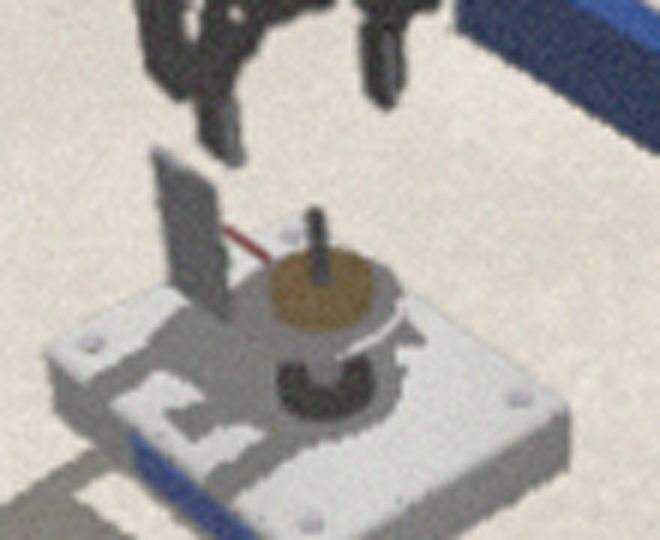

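The ring lies flat on the spindle, the pan has sunk, and the pointer sits at crop (245,243). Now the second ring, at about (0.601,-0.146).

>>> apply_moves:
  moves:
    - [-0.7,20,0,0,0,0,0]
    - [-0.7,42,0,2,0,0,0]
    - [-0.7,42,0,2,0,0,0]
    - [-0.7,42,0,2,0,0,0]
    - [-0.7,42,0,2,0,0,0]
    - [-0.7,42,0,1,0,0,0]
    - [-0.7,42,0,1,0,0,0]
    - [-0.7,42,0,1,0,0,0]
    - [-0.7,34,0,1,0,0,0]
    - [-0.7,20,0,0,0,0,0]
    - [-0.7,0,25,0,0,8.5,0]
    - [-0.7,0,25,0,0,8.5,0]
    - [-0.7,0,25,0,0,8.5,0]
    - [-0.7,0,25,0,0,8.5,0]
    - [-0.7,0,12,0,0,8.5,0]
    - [-0.7,0,0,0,0,8.5,0]
    - [-0.7,0,0,0,0,8.5,0]
    - [-0.7,0,0,0,0,8.5,0]
    - [-0.7,0,0,0,0,0,0]
    - [-0.7,0,0,0,0,0,0]

```text
time: 14.8
tool_pos: [0.5998, -0.146, 0.0974]
tool_rot: [0.134, -0.135, 0.695, -0.694]
contact_force: [-0.6, 0.2, -0.2]
gripper_width: 0.852
```

>>> apply_moves:
  moves:
    - [-0.7,-1,20,0.4,0,0,0]
    - [-0.7,0,20,0,0,0,0]
    - [-0.7,0,15,0,0,0,0]
    - [-0.7,0,9,0,0,0,0]
    - [-0.7,0,0,0,0,0,0]
    - [0.2,0,0,0,0,0,0]
    - [0.2,0,0,0,0,0,0]
    - [0.2,0,0,0,0,0,0]
    - [0.2,0,0,0,0,0,0]
    - [-0.7,0,0,0,0,0,0]
    - [-0.7,0,0,0,0,0,0]
    - [-0.7,0,0,0,0,0,0]
    - [-0.7,0,0,0,0,-8.5,0]
    - [-0.7,0,0,0,0,-8.5,0]
    - [-0.7,0,0,0,0,-8.5,0]
    - [-0.7,0,0,0,0,-8.5,0]
    - [-0.7,0,0,0,0,-8.5,0]
    - [-0.7,0,0,0,0,-8.5,0]
    - [-0.7,0,0,0,0,-8.5,0]
    - [-0.7,0,0,0,0,-8.5,0]

```text
time: 16.8
tool_pos: [0.6013, -0.1462, 0.0342]
tool_rot: [-0.5, 0.501, -0.5, 0.499]
contact_force: [1.3, -0.7, -0.1]
gripper_width: 0.851
```

>>> apply_moves:
  moves:
    - [-0.7,0,0,0,0,0,0]
    - [-0.7,0,0,0,0,0,0]

```text
time: 17.0
tool_pos: [0.6014, -0.1463, 0.0343]
tool_rot: [0.498, -0.498, 0.502, -0.502]
contact_force: [-0.2, -0.2, 0.4]
gripper_width: 0.85
```

>>> apply_moves:
  moves:
    - [-0.7,0,3,0,0,0,0]
    - [-0.7,0,0,0,0,0,0]
    - [0.2,0,0,0,0,0,0]
    - [0.2,0,0,0,0,0,0]
    - [0.2,0,0,0,0,0,0]
    - [0.2,0,0,0,0,0,0]
    - [0.2,0,0,0,0,0,0]

```text
time: 17.7
tool_pos: [0.602, -0.1464, 0.0324]
tool_rot: [-0.499, 0.499, -0.501, 0.501]
contact_force: [-2.0, 1.3, 5.5]
gripper_width: 0.527
```

>>> apply_moves:
  moves:
    - [0.2,0,-5,0,0,0,0]
    - [0.2,0,-20,0,0,0,0]
    - [0.2,0,-40,0,0,0,0]
    - [0.2,0,-40,0,0,0,0]
    - [0.2,0,-40,0,0,0,0]
    - [0.2,0,-30,0,0,0,0]
    - [0.2,-20,0,0,0,0,0]
    - [0.2,-40,0,-1,0,0,0]
    - [0.2,-40,0,-1,0,0,0]
    - [0.2,-40,0,-2,0,0,0]
    - [0.2,-40,0,-1,0,0,0]
    - [0.2,-40,0,-1,0,0,0]
    - [0.2,-40,0,-2,0,0,0]
    - [0.2,-40,0,-1,0,0,0]
    - [0.2,-40,0,-2,0,0,0]
    - [0.2,-28,0,0,0,0,0]
    - [0.2,0,0,0,0,0,0]
    - [0.2,0,0,0,0,0,0]
    - [0.2,0,0,0,0,0,0]
    - [0.2,0,0,0,0,0,0]

```text
time: 19.7
tool_pos: [0.5922, 0.2206, 0.2063]
tool_rot: [0.498, -0.499, 0.501, -0.501]
contact_force: [-0.4, -0.0, -2.4]
gripper_width: 0.526
```

>>> apply_moves:
  moves:
    - [0.2,-0.5,5,-2,0,0,0]
    - [0.2,0,5,0,0,0,0]
    - [0.2,0,5,0,0,0,0]
    - [0.2,0,2,0,0,0,0]
    - [0.2,0,0,0,0,0,0]
    - [0.2,0,0,0,0,0,0]
    - [0.2,0,0,0,0,0,0]

```text
time: 20.4
tool_pos: [0.5904, 0.2223, 0.1899]
tool_rot: [-0.499, 0.499, -0.501, 0.501]
contact_force: [-0.2, 0.3, -1.6]
gripper_width: 0.529
```

>>> apply_moves:
  moves:
    - [0.2,0.6,3,-0.4,0,0,0]
    - [0.2,0,3,0,0,0,0]
    - [0.2,0,2,0,0,0,0]
    - [0.2,0,0,0,0,0,0]

```text
time: 20.8
tool_pos: [0.5894, 0.2216, 0.1809]
tool_rot: [0.499, -0.499, 0.501, -0.501]
contact_force: [-0.4, 0.2, -1.2]
gripper_width: 0.528
```

>>> apply_moves:
  moves:
    - [0.2,0,3,0,0,0,0]
    - [0.2,0,0,0,0,0,0]

```text
time: 21.0
tool_pos: [0.5897, 0.2216, 0.1782]
tool_rot: [0.499, -0.499, 0.501, -0.501]
contact_force: [0.2, 0.8, -1.3]
gripper_width: 0.529
```

>>> apply_moves:
  moves:
    - [0.2,0,3,0,0,0,0]
    - [0.2,0,0,0,0,0,0]

```text
time: 21.2
tool_pos: [0.5898, 0.2217, 0.1754]
tool_rot: [-0.499, 0.499, -0.501, 0.501]
contact_force: [0.3, -0.0, -0.9]
gripper_width: 0.532
```

>>> apply_moves:
  moves:
    - [0.2,0,2,0,0,0,0]
    - [0.2,0,0,0,0,0,0]

```text
time: 21.4
tool_pos: [0.5898, 0.2217, 0.1735]
tool_rot: [-0.499, 0.499, -0.501, 0.501]
contact_force: [-0.1, 0.4, 1.1]
gripper_width: 0.53
```

>>> apply_moves:
  moves:
    - [0.2,0,0,0,0,0,0]

```text
time: 21.5
tool_pos: [0.5899, 0.2217, 0.1738]
tool_rot: [-0.499, 0.499, -0.501, 0.501]
contact_force: [-1.4, 0.2, -1.6]
gripper_width: 0.527
```

>>> apply_moves:
  moves:
    - [0.2,0,0,0,0,0,0]

```text
time: 21.6
tool_pos: [0.5899, 0.2217, 0.1737]
tool_rot: [-0.499, 0.499, -0.501, 0.501]
contact_force: [-0.6, 0.2, -0.6]
gripper_width: 0.529
```

The upward force is about 1.5 N, so the ring is sitting on the spindle's top. I'll feel around it in a small square.

>>> apply_moves:
  moves:
    - [0.2,0.5,0,0,0,0,0]
    - [0.2,0.5,0,0,0,0,0]
    - [0.2,0.2,0,0,0,0,0]
    - [0.2,0,0,0,0,0,0]

```text
time: 22.0
tool_pos: [0.5898, 0.2205, 0.1736]
tool_rot: [0.499, -0.499, 0.501, -0.501]
contact_force: [-0.1, 1.6, -0.7]
gripper_width: 0.523
```

>>> apply_moves:
  moves:
    - [0.2,0,0,0.5,0,0,0]
    - [0.2,0,0,0.5,0,0,0]
    - [0.2,0,0,0.2,0,0,0]
    - [0.2,0,0,0,0,0,0]

```text
time: 22.4
tool_pos: [0.5907, 0.2202, 0.173]
tool_rot: [0.499, -0.499, 0.501, -0.501]
contact_force: [0.9, 0.4, -1.9]
gripper_width: 0.523
```

>>> apply_moves:
  moves:
    - [0.2,-0.6,0,0,0,0,0]
    - [0.2,-0.6,0,0,0,0,0]
    - [0.2,0,0,0,0,0,0]

```text
time: 22.7
tool_pos: [0.5908, 0.2209, 0.1732]
tool_rot: [-0.498, 0.5, -0.501, 0.501]
contact_force: [-0.6, -2.9, -1.6]
gripper_width: 0.528
```

>>> apply_moves:
  moves:
    - [0.2,-0.6,0,0,0,0,0]
    - [0.2,-0.6,0,0,0,0,0]
    - [0.2,0,0,0,0,0,0]

```text
time: 23.0
tool_pos: [0.5908, 0.2215, 0.1732]
tool_rot: [-0.498, 0.5, -0.501, 0.502]
contact_force: [-0.3, -6.4, -2.1]
gripper_width: 0.526
```

A side force of 6 N in y with the vertical force back at the hanging weight means the ring has slipped over the spindle. I'll recentre and lower.

>>> apply_moves:
  moves:
    - [0.2,0.8,0,0,0,0,0]
    - [0.2,0.8,0,0,0,0,0]
    - [0.2,0,0,0,0,0,0]
    - [0.2,0,0,0,0,0,0]

```text
time: 23.4
tool_pos: [0.5908, 0.221, 0.1735]
tool_rot: [-0.499, 0.499, -0.501, 0.501]
contact_force: [-1.0, -4.3, -2.1]
gripper_width: 0.528
```

>>> apply_moves:
  moves:
    - [0.2,0,3,0,0,0,0]
    - [0.2,0,0,0,0,0,0]
    - [0.2,0,0,0,0,0,0]

```text
time: 23.7
tool_pos: [0.5909, 0.2211, 0.1705]
tool_rot: [-0.499, 0.499, -0.501, 0.501]
contact_force: [-1.3, -4.8, -0.9]
gripper_width: 0.53
```

>>> apply_moves:
  moves:
    - [0.2,0,3,0,0,0,0]
    - [0.2,0,3,0,0,0,0]
    - [0.2,0,0,0,0,0,0]
    - [0.2,0,0,0,0,0,0]

```text
time: 24.1
tool_pos: [0.591, 0.2212, 0.1649]
tool_rot: [-0.499, 0.499, -0.501, 0.501]
contact_force: [-1.5, -4.8, 0.2]
gripper_width: 0.524
```

>>> apply_moves:
  moves:
    - [0.2,0.8,0,-0.3,0,0,0]
    - [0.2,0.7,0,0,0,0,0]
    - [0.2,0,0,0,0,0,0]
    - [0.2,0,0,0,0,0,0]

```text
time: 24.5
tool_pos: [0.5909, 0.2203, 0.1649]
tool_rot: [0.499, -0.498, 0.501, -0.501]
contact_force: [-0.3, -0.8, -1.5]
gripper_width: 0.529
```

>>> apply_moves:
  moves:
    - [0.2,0.3,3,0,0,0,0]
    - [0.2,0,3,0,0,0,0]
    - [0.2,0,0,0,0,0,0]
    - [0.2,0,0,0,0,0,0]

```text
time: 24.9
tool_pos: [0.5904, 0.2197, 0.158]
tool_rot: [0.499, -0.499, 0.501, -0.501]
contact_force: [-0.6, -0.0, -1.1]
gripper_width: 0.524
```

>>> apply_moves:
  moves:
    - [0.2,0,4,0,0,0,0]
    - [0.2,0,4,0,0,0,0]
    - [0.2,0,2,0,0,0,0]
    - [0.2,0,0,0,0,0,0]
    - [0.2,0,0,0,0,0,0]

```text
time: 25.4
tool_pos: [0.5906, 0.2195, 0.1485]
tool_rot: [0.499, -0.499, 0.501, -0.501]
contact_force: [0.5, 0.7, -1.2]
gripper_width: 0.529
```

>>> apply_moves:
  moves:
    - [0.2,0,3,0,0,0,0]
    - [0.2,0,3,0,0,0,0]
    - [0.2,0,0,0,0,0,0]
    - [0.2,0,0,0,0,0,0]

```text
time: 25.8
tool_pos: [0.5905, 0.2194, 0.1425]
tool_rot: [0.499, -0.499, 0.501, -0.501]
contact_force: [-0.4, -1.0, -1.5]
gripper_width: 0.527
```

>>> apply_moves:
  moves:
    - [0.2,0,2,0,0,0,0]
    - [0.2,0,2,0,0,0,0]
    - [0.2,0,0,0,0,0,0]
    - [0.2,0,0,0,0,0,0]

```text
time: 26.2
tool_pos: [0.5908, 0.2195, 0.1387]
tool_rot: [-0.499, 0.499, -0.501, 0.501]
contact_force: [-0.2, -0.3, -1.7]
gripper_width: 0.527
```

>>> apply_moves:
  moves:
    - [0.2,0,2,0,0,0,0]
    - [0.2,0,1,0,0,0,0]
    - [0.2,0,0,0,0,0,0]
    - [0.2,0,0,0,0,0,0]

```text
time: 26.6
tool_pos: [0.5908, 0.2195, 0.1357]
tool_rot: [-0.499, 0.499, -0.501, 0.501]
contact_force: [0.6, 0.5, 0.2]
gripper_width: 0.527
```

>>> apply_moves:
  moves:
    - [0.2,0,0,0,0,0,0]

```text
time: 26.7
tool_pos: [0.5908, 0.2195, 0.1358]
tool_rot: [-0.499, 0.499, -0.501, 0.501]
contact_force: [0.4, 0.1, 0.4]
gripper_width: 0.528
```

>>> apply_moves:
  moves:
    - [-0.6,0,0,0,0,0,0]
    - [-0.6,0,0,0,0,0,0]
    - [-0.6,0,0,0,0,0,0]
    - [-0.7,0,0,0,0,0,0]
    - [-0.7,0,-20,0,0,0,0]
    - [-0.7,0,-30,0,0,0,0]
    - [-0.7,0,-40,0,0,0,0]
    - [-0.7,30,-30,0,0,0,0]
    - [-0.7,30,0,0,0,0,0]
    - [-0.7,30,0,0,0,0,0]
    - [-0.7,30,0,0,0,0,0]
    - [-0.7,30,0,0,0,0,0]
    - [-0.7,0,0,0,0,0,0]
    - [-0.7,0,0,0,0,0,0]

```text
time: 28.1
tool_pos: [0.59, 0.0691, 0.2556]
tool_rot: [0.499, -0.499, 0.501, -0.501]
contact_force: [0.8, 0.8, 0.3]
gripper_width: 0.853
```

Run:
```python
from h import *
b=manip.grab_frame("side");print(manip.state()["tool_pos"],manip.state()["time"])
cv2.imwrite("pics/side6.png",b)
b0=cv2.imread("pics/side0.png")
cr=[cv2.resize(x[115:160,200:250],(400,360),interpolation=cv2.INTER_NEAREST) for x in(b0,b)]
cv2.imwrite("pics/s6.png",cv2.convertScaleAbs(np.hstack(cr),alpha=1.3))
for im in(b0,b):
    c=im[115:160,200:245].astype(int);r=c[...,2]-c[...,1]-8;g=c[...,1]-np.maximum(c[...,0],c[...,2])
    c2=c[...,2]-(c[...,0]+c[...,1])/2; sel=(c2>25)&(abs(c[...,1]-c[...,0])<14)
    ys,xs=np.nonzero(sel);print("red",sorted((int(x+200),int(y+115)) for y,x in zip(ys,xs)))
    ys,xs=np.nonzero(g>5);print("green",[(int(x+200),int(y+115),int(g[y,x])) for y,x in zip(ys,xs)])
y=np.radians(8);S=np.array([.5895,.2205])
for x in(0,.004):
  for z in(.108,.099,.089,.079):print(x,z,[proj("side",[S[0]+x*np.cos(y)-t*np.sin(y),S[1]+x*np.sin(y)+t*np.cos(y),z]).round(1).tolist() for t in(.072,.045)])
```

```text
[0.58999729 0.06977729 0.25559254] 28.15
red [(217, 130), (217, 131), (218, 130), (218, 131), (219, 131), (219, 132), (220, 131), (220, 132), (220, 133), (221, 132), (221, 133), (221, 134), (222, 133), (222, 134), (223, 134), (223, 135), (224, 134), (224, 135), (225, 135)]
green [(217, 135, 10), (217, 136, 12), (217, 137, 8), (218, 138, 6), (218, 139, 10)]
red [(217, 135), (218, 135), (218, 136), (219, 135), (219, 136), (219, 137), (220, 136), (220, 137), (221, 137), (221, 138), (222, 138), (222, 139), (223, 138), (223, 139), (223, 140), (224, 139), (224, 140)]
green [(217, 137, 8), (217, 138, 6), (218, 138, 8), (217, 139, 6), (218, 139, 7)]
0 0.108 [[[218.1, 131.8]], [[223.7, 135.9]]]
0 0.099 [[[218.4, 134.2]], [[224.0, 138.3]]]
0 0.089 [[[218.8, 136.9]], [[224.3, 141.0]]]
0 0.079 [[[219.1, 139.6]], [[224.6, 143.7]]]
0.004 0.108 [[[219.2, 131.2]], [[224.8, 135.3]]]
0.004 0.099 [[[219.5, 133.6]], [[225.0, 137.7]]]
0.004 0.089 [[[219.9, 136.3]], [[225.3, 140.4]]]
0.004 0.079 [[[220.2, 139.0]], [[225.6, 143.1]]]
```

View pics/s6.png

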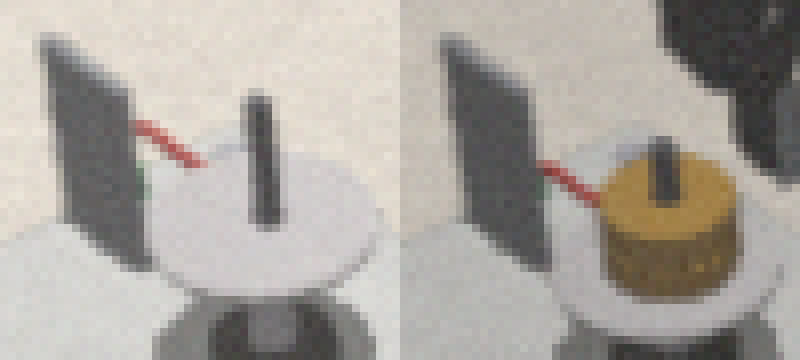

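Pointer now: row about 135.3 at the board edge (130.5 when empty). The green sliver spans rows 134.8 to 139.6, centre about 137.2, and lies slightly farther back than the pointer. So the pointer is about 9 mm above the band centre, and a third weight should bring it to row 137.8. I'll fetch the ring at about (0.588,-0.273).

>>> apply_moves:
  moves:
    - [-0.7,20,0,0,0,0,0]
    - [-0.7,40,10,0,0,0,0]
    - [-0.7,42,20,0,0,0,0]
    - [-0.7,42,20,0,0,0,0]
    - [-0.7,42,20,0,0,0,0]
    - [-0.7,42,20,0,0,0,0]
    - [-0.7,42,20,0,0,0,0]
    - [-0.7,42,20,-1,0,0,0]
    - [-0.7,30,20,-1,0,0,0]
    - [-0.7,0,5,0,0,8.5,0]
    - [-0.7,0,0,0,0,8.5,0]
    - [-0.7,0,0,0,0,8.5,0]
    - [-0.7,0,0,0,0,8.5,0]
    - [-0.7,0,0,0,0,8.5,0]
    - [-0.7,0,0,0,0,8.5,0]
    - [-0.7,0,0,0,0,8.5,0]
    - [-0.7,0,0,0,0,8.5,0]
    - [-0.7,0,0,0,0,0,0]
    - [-0.7,0,0,0,0,0,0]

```text
time: 30.05
tool_pos: [0.5871, -0.2717, 0.1005]
tool_rot: [0.135, -0.135, 0.694, -0.694]
contact_force: [-0.3, 0.5, -0.0]
gripper_width: 0.851
```

>>> apply_moves:
  moves:
    - [-0.7,0,20,1.5,0,0,0]
    - [-0.7,0,20,0,0,0,0]
    - [-0.7,0,16,0,0,0,0]
    - [-0.7,0,10,0,0,0,0]
    - [-0.7,0,0,0,0,0,0]
    - [0.2,0,0,0,0,0,0]
    - [0.2,0,0,0,0,0,0]
    - [0.2,0,0,0,0,0,0]
    - [0.2,0,0,0,0,0,0]
    - [-0.7,0,0,0,0,0,0]
    - [-0.7,0,0,0,0,0,0]
    - [-0.7,0,0,0,0,0,0]
    - [-0.7,0,0,0,0,-8.5,0]
    - [-0.7,0,0,0,0,-8.5,0]
    - [-0.7,0,0,0,0,-8.5,0]
    - [-0.7,0,0,0,0,-8.5,0]
    - [-0.7,0,0,0,0,-8.5,0]
    - [-0.7,0,0,0,0,-8.5,0]
    - [-0.7,0,0,0,0,-8.5,0]
    - [-0.7,0,0,0,0,-8.5,0]

```text
time: 32.05
tool_pos: [0.5869, -0.2738, 0.0342]
tool_rot: [-0.5, 0.501, -0.5, 0.499]
contact_force: [-0.2, 0.3, 0.6]
gripper_width: 0.852
```

>>> apply_moves:
  moves:
    - [-0.7,0,3,0,0,0,0]
    - [-0.7,0,0,0,0,0,0]
    - [-0.7,0,0,0,0,0,0]

```text
time: 32.35
tool_pos: [0.5869, -0.2738, 0.0312]
tool_rot: [0.498, -0.498, 0.502, -0.501]
contact_force: [0.0, 1.1, 0.2]
gripper_width: 0.849
```

>>> apply_moves:
  moves:
    - [0.2,0,0,0,0,0,0]
    - [0.2,0,0,0,0,0,0]
    - [0.2,0,0,0,0,0,0]
    - [0.2,0,0,0,0,0,0]
    - [0.2,0,0,0,0,0,0]
    - [0.2,0,-5,0,0,0,0]
    - [0.2,0,-20,0,0,0,0]
    - [0.2,0,-40,0,0,0,0]
    - [0.2,0,-40,0,0,0,0]
    - [0.2,-20,-40,0,0,0,0]
    - [0.2,-40,-25,0,0,0,0]
    - [0.2,-42,0,0,0,0,0]

```text
time: 33.55
tool_pos: [0.5895, -0.1725, 0.2069]
tool_rot: [-0.499, 0.497, -0.499, 0.504]
contact_force: [0.6, 0.3, -2.1]
gripper_width: 0.523
```

>>> apply_moves:
  moves:
    - [0.2,-42,0,0,0,0,0]
    - [0.2,-42,0,0,0,0,0]
    - [0.2,-42,0,0,0,0,0]
    - [0.2,-42,0,0,0,0,0]
    - [0.2,-42,0,0,0,0,0]
    - [0.2,-42,0,1,0,0,0]
    - [0.2,-42,0,1,0,0,0]
    - [0.2,-42,0,0,0,0,0]
    - [0.2,-35,0,0,0,0,0]
    - [0.2,-20,0,0,0,0,0]
    - [0.2,0,0,0,0,0,0]
    - [0.2,0,0,0,0,0,0]
    - [0.2,0,0,0,0,0,0]
    - [0.2,0,0,0,0,0,0]

```text
time: 34.95
tool_pos: [0.5912, 0.2179, 0.2013]
tool_rot: [0.498, -0.499, 0.501, -0.501]
contact_force: [0.7, -0.0, -2.4]
gripper_width: 0.525
```

>>> apply_moves:
  moves:
    - [0.2,-1,7,0,0,0,0]
    - [0.2,0,7,0,0,0,0]
    - [0.2,0,6,0,0,0,0]
    - [0.2,0,0,0,0,0,0]
    - [0.2,0,0,0,0,0,0]
    - [0.2,0,0,0,0,0,0]

```text
time: 35.55
tool_pos: [0.5914, 0.2202, 0.1818]
tool_rot: [-0.499, 0.499, -0.501, 0.501]
contact_force: [0.6, -0.2, -1.7]
gripper_width: 0.517
```

>>> apply_moves:
  moves:
    - [0.2,0.5,3,-0.6,0,0,0]
    - [0.2,0,3,0,0,0,0]
    - [0.2,0,3,0,0,0,0]
    - [0.2,0,2,0,0,0,0]
    - [0.2,0,0,0,0,0,0]
    - [0.2,0,0,0,0,0,0]

```text
time: 36.15
tool_pos: [0.5905, 0.2196, 0.1704]
tool_rot: [0.499, -0.499, 0.501, -0.501]
contact_force: [0.0, -0.3, -1.4]
gripper_width: 0.521
```

>>> apply_moves:
  moves:
    - [0.2,0,3,0,0,0,0]
    - [0.2,0,2,0,0,0,0]
    - [0.2,0,0,0,0,0,0]
    - [0.2,0,0,0,0,0,0]

```text
time: 36.55
tool_pos: [0.5905, 0.2196, 0.1654]
tool_rot: [0.499, -0.499, 0.501, -0.501]
contact_force: [0.2, -0.3, -2.6]
gripper_width: 0.524
```

>>> apply_moves:
  moves:
    - [0.2,0,0,0,0,0,0]

```text
time: 36.65
tool_pos: [0.5907, 0.2196, 0.1657]
tool_rot: [-0.499, 0.499, -0.501, 0.501]
contact_force: [0.1, 0.8, -3.2]
gripper_width: 0.519
```

>>> apply_moves:
  moves:
    - [0.2,0,0,0,0,0,0]

```text
time: 36.75
tool_pos: [0.5907, 0.2196, 0.1657]
tool_rot: [-0.499, 0.499, -0.501, 0.501]
contact_force: [-1.0, 0.8, -2.3]
gripper_width: 0.524
```

The full hanging weight is still on the wrist at 0.1657, so the ring slipped straight on. Lowering.

>>> apply_moves:
  moves:
    - [0.2,0,3,0,0,0,0]
    - [0.2,0,3,0,0,0,0]
    - [0.2,0,3,0,0,0,0]
    - [0.2,0,3,0,0,0,0]
    - [0.2,0,0,0,0,0,0]
    - [0.2,0,0,0,0,0,0]

```text
time: 37.35
tool_pos: [0.5905, 0.2196, 0.1533]
tool_rot: [0.499, -0.499, 0.501, -0.501]
contact_force: [-0.2, -0.1, -1.7]
gripper_width: 0.517
```

>>> apply_moves:
  moves:
    - [0.2,0,2,0,0,0,0]
    - [0.2,0,2,0,0,0,0]
    - [0.2,0,2,0,0,0,0]
    - [0.2,0,2,0,0,0,0]
    - [0.2,0,0,0,0,0,0]
    - [0.2,0,0,0,0,0,0]

```text
time: 37.95
tool_pos: [0.5907, 0.2195, 0.1457]
tool_rot: [-0.499, 0.499, -0.501, 0.501]
contact_force: [0.1, -0.4, -1.7]
gripper_width: 0.52
```

>>> apply_moves:
  moves:
    - [0.2,0,2,0,0,0,0]
    - [0.2,0,2,0,0,0,0]
    - [0.2,0,0,0,0,0,0]
    - [0.2,0,0,0,0,0,0]

```text
time: 38.35
tool_pos: [0.5908, 0.2196, 0.1417]
tool_rot: [-0.499, 0.499, -0.501, 0.501]
contact_force: [0.5, -0.2, 0.4]
gripper_width: 0.524
```

>>> apply_moves:
  moves:
    - [0.2,0,0,0,0,0,0]

```text
time: 38.45
tool_pos: [0.5908, 0.2196, 0.1418]
tool_rot: [-0.499, 0.499, -0.501, 0.501]
contact_force: [0.4, -1.0, -0.4]
gripper_width: 0.521
```

>>> apply_moves:
  moves:
    - [-0.6,0,0,0,0,0,0]
    - [-0.6,0,0,0,0,0,0]
    - [-0.6,0,0,0,0,0,0]
    - [-0.7,0,0,0,0,0,0]
    - [-0.7,0,-20,0,0,0,0]
    - [-0.7,0,-30,0,0,0,0]
    - [-0.7,0,-40,0,0,0,0]
    - [-0.7,30,-30,0,0,0,0]
    - [-0.7,30,0,0,0,0,0]
    - [-0.7,30,0,0,0,0,0]
    - [-0.7,30,0,0,0,0,0]
    - [-0.7,30,0,0,0,0,0]
    - [-0.7,0,0,0,0,0,0]
    - [-0.7,0,0,0,0,0,0]

```text
time: 39.85
tool_pos: [0.59, 0.0693, 0.2616]
tool_rot: [0.499, -0.498, 0.501, -0.501]
contact_force: [1.4, 0.0, -0.7]
gripper_width: 0.851
```

Run:
```python
from h import *
b=manip.grab_frame("side");print(manip.state()["tool_pos"],manip.state()["time"])
b0=cv2.imread("pics/side0.png")
cr=[cv2.resize(x[115:160,200:250],(400,360),interpolation=cv2.INTER_NEAREST) for x in(b0,b)]
cv2.imwrite("pics/s7.png",cv2.convertScaleAbs(np.hstack(cr),alpha=1.3))
c=b[115:160,200:245].astype(int);g=c[...,1]-np.maximum(c[...,0],c[...,2])
c2=c[...,2]-(c[...,0]+c[...,1])/2; sel=(c2>25)&(abs(c[...,1]-c[...,0])<14)
ys,xs=np.nonzero(sel);print("red",sorted((int(x+200),int(y+115)) for y,x in zip(ys,xs)))
ys,xs=np.nonzero(g>4);print("green",[(int(x+200),int(y+115),int(g[y,x])) for y,x in zip(ys,xs)])
```

```text
[0.58995982 0.06991381 0.26156553] 39.9
red [(218, 138), (219, 138), (219, 139), (220, 139), (220, 140), (221, 139), (221, 140), (222, 140), (222, 141), (223, 141), (223, 142), (224, 141), (224, 142), (225, 142)]
green [(217, 135, 8), (217, 136, 12), (217, 137, 6), (217, 139, 7)]
```

View pics/s7.png

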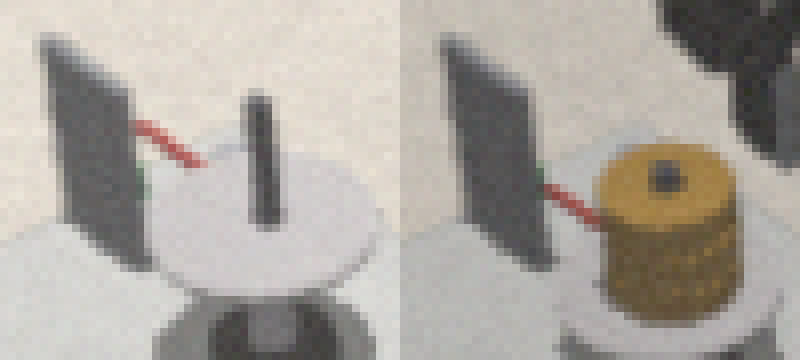

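```bash
python3 -c "
from plant import manip
print(manip.job_done())"
```

```text
the job is handed in; nothing more can be done
None
```

I put three brass weights onto the spindle one at a time, left the fourth on the mat, and handed the job in at about 40 s.

**How each weight went on:** The first and third slipped straight over the spindle. The second caught on its top and had to be felt over with about 1 to 2 N, with a side force of up to about 6 N. Each was released only once the pan carried it; after each release I left it about half a second or more.

**Last check:** The final side view shows the three weights stacked flat. The pointer's tip is at about image row 137.2 to 137.7, against a band centre of about row 137.2 (about 4 mm per pixel). Green shows both above and below the pointer. With two weights the pointer stood at about row 135, on the top edge of the band.

**What is less certain:** Only a thin sliver of the green band shows in the side view and none in the top view, so its height is good to only about 2 to 4 mm. My first estimate pointed to two weights, until I allowed for the band lying behind the edge of the board. I did not look at the mat, the unused weight or the bystanders again at the end.

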